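Set the stroke lever of the engraving console to its third click and start it

TASK

On the grey air console, push the upright steel stroke lever with a fingertip from its parked end along its slot, click by click, and stop in the third notch without running on past it; then press the round start button fully down and let it come up again. Only touch and push: do not lift or shove the console, do not move the low round trim knob, and leave the tin, the punch and everything else on the table where they are.

Things in the scene. Friction and masses are not known exactly. Their poses are not given: they have to be found in the camera images.
- console: Grey air console: a low box loose on rubber feet, 220 mm (its x) by 300 mm (its y) by 60 mm high, 2.8 to 4.4 kg. Origin at the centre of its underside on the table, z up; its flat deck with the controls is at z = 60 mm. Both slots run along its y axis; the stroke lever's is the one nearer the robot.
- stroke (a joint): Lever travel in m: 0 parked at the slot's -y end (always the start), growing towards console +y, end stop 0.0875. Spring notches at 0 (parked), 0.0175 (first), 0.035 (second), 0.0525 (third), 0.07 (fourth), 0.0875 (fifth), each marked by a tick. Push: up to 6 N a quarter of the way, falling to 0 half-way between notches, whence it jumps by itself into the next.
- stroke_mid (a point): Centre of the stroke lever's upright steel blade, 28 mm (console x) by 10 mm (console y, the way it slides) by 28 mm high; 25 mm above the deck, so the blade spans 11 to 39 mm above it (thin stem below). Parked at (-50, -75, 85) mm in the console's frame, axes parallel to it. The deck behind it (-y side) is free for 70 mm.
- start_top (a point): Centre of the top face of the start button, the only button: a round black cap 34 mm across in an aluminium housing, at (-45, 105) mm in the console's frame. It is sprung, pressed straight down.
- start (a joint): Travel of the start button, in m: 0 up, 0.006 fully down, which takes 4.5 N.
- trim_mid (a point): Centre of the low round black trim knob, 22 mm across, its top 18 mm above the deck, in the second slot 70 mm on the +x side of the stroke lever's. It slides easily along console y and starts anywhere in its slot (-70 to +10 mm in console y). To be left alone.
- tin_mid (a point): Centre of a closed round aluminium tin of polish, 58 mm across, 24 mm high, standing loose on the deck near (70, 108) mm in the console's frame. Leave alone.
- punch_mid (a point): Centre of a square steel punch 9 by 110 by 9 mm lying loose along console y on the deck's tool mat near (75, -55) mm. Leave alone.
- hammer: Hammer lying on the table well to the right of the console. Leave alone.
- wedge: Wooden block 60 by 160 by 22 mm lying on the table on the left, nearer the robot. Origin under its centre. Leave alone.
- bottle: Clear water bottle 76 mm across and 210 mm high, standing on the right near the robot. Origin under its centre. Leave alone.
- cup: Steel bowl 76 mm across, 50 mm high, standing on the table to the left of the console. Origin under its centre. Leave alone.

How it is judged:
On the way, in this order (a step that is already met when the one before it is completed fails the run):
1. the stroke lever rests in its third notch (value of joint stroke between 0.0485 and 0.0565 m and velocity of joint stroke between -0.02 and 0.02 m/s), for 0.2 s.
2. the start button is pressed fully down (value of joint start above 0.005 m), for 0.05 s.
At the end, for the whole second after the job is handed in: The stroke lever stands in its third notch (0.0525 m, within 4 mm), the start button is up again (under 1.5 mm), the console stands still within 20 mm of its starting place, and the trim knob (25 mm) and all bystanders (30 mm) are where they were (value of joint stroke between 0.0485 and 0.0565 m and value of joint start below 0.0015 m and linear speed of console below 0.01 m/s and distance of console from where it was at the start of the episode below 0.02 m and angle between console's own z axis and vertical below 0.05 rad and distance of trim_mid from where it was at the start of the episode below 0.025 m and distance of each of tin_mid, punch_mid, hammer, wedge, bottle, cup from where it was at the start of the episode below 0.03 m); the robot touches nothing.
It fails at once if the stroke lever runs past the third notch, beyond half-way to the fourth (value of joint stroke above 0.062 m).
It fails at once if the start button is pressed while the lever is not in the third notch (value of joint start above 0.004 m and not (value of joint stroke between 0.0455 and 0.0595 m)).
It fails at once if the console is lifted, tipped or shoved by more than 20 mm (distance of console from where it was at the start of the episode above 0.02 m or angle between console's own z axis and vertical above 0.05 rad or height (world z) of console above 0.008 m).
It fails at once if the trim knob is moved by more than 25 mm (distance of trim_mid from where it was at the start of the episode above 0.025 m).
It fails at once if the tin, the punch or another bystander is moved by more than 30 mm (carried, lifted or knocked away) (distance of any of tin_mid, punch_mid, hammer, wedge, bottle, cup from where it was at the start of the episode above 0.03 m).
It also fails if it takes over 54 s, if anything falls off the work surface, if the arm or the gripper's body presses on something with over 40 N, if the wrist force passes 120 N, or if a joint passes its speed limit or range.

ROBOT

A 6-joint arm with a two-finger parallel gripper is mounted at the origin on the work surface. World frame = base frame: x ahead of the robot, y to its left, z up, the work surface at z = 0. Lengths are in m, angles in rad, forces in N, time in s.
With the tool pointing down it reaches from about 0.225 to 0.875 m from the base axis. Payload 3.4 kg.
Tool frame: the origin (TCP) lies midway between the tips of the shut fingers; the grasp point (between the pads) lies 19 mm behind it (manip.pinch_z is the distance from the TCP to the grasp point, in m); z points along the fingers, y is the line along which they close (so a half turn about z gives the same grasp; the last joint's range is limited). The gripper opens to 85 mm and grips with 20 to 120 N. Pads are 22 mm wide; open, the fingers measure 114 mm over their backs; the gripper's body (76 mm by 85 mm) begins 54 mm behind the grasp point. The pads swing forward as they close: fully open they stand 13 mm farther back than shut.
Start: joints at [-1.278, 0.276, 1.505, -0, 1.361, -0.121], TCP at [0.231, -0.527, 0.231] pointing down, gripper open.
Joint ranges: [-2.89, 2.89], [-0.75, 2.08], [0.22, 2.7], [-1.18, 4.32], [0.11, 2.71], [-2.7, 2.7]. Speed limits (rad/s): [2.57, 2.57, 3.14, 3.14, 3.14, 3.14].

INTERFACE

Orientations are given as a unit quaternion [w, x, y, z].
In Python, from rig import manip gives the robot as it stands.
- The arm moves only by the tool carry_out, never from a script. Its arguments are lists of equal length, an entry for each row: "delta_pos": the shift along the tool's x, y, z scaled (see below), a list of three; "turn": the turn, a rotation vector about the tool's x, y, z scaled (see below), a list of three; "claw": the closure, from -1 (fully open) to 1 (shut). A call has 1 to 12 rows; each row is the pose to reach, as a shift and turn from the pose commanded when the call began, along the tool's axes at that moment; what a row does not reach only later rows make up. The controller multiplies each number of a shift by 400 mm and each number of a turn by 30 degrees. A row lasts 1/10 s, in which the tool goes at most 50 mm and 8.59 degrees, less where a joint would pass 70% of its speed; a pose out of reach is approached as far as the arm can. A call with a number of a shift or a turn outside -1 to 1 is refused whole. A call with a gripper value outside its range is refused whole. The fingers move at their own pace and stop on an object; "force" is the grip in N (left out, the last holds). Time passes only in rows, so rows that repeat a pose let the fingers close. It gives the time, the measured TCP pose, the force, the opening and the grip force at its end, in the units of the state.
- manip.get_state(): the state, without advancing time (a new reading comes with each control period).
- manip.get_image(name): name is "side" or "top"; returns a dict with "image" (480x640x3 uint8, red, green, blue), "z_map" (480x640 float32, m along the optical axis (not along the pixel's ray), 0 where there is no reading), "fx", "fy", "cx", "cy" (pixels), "world_to_cam" (4x4, takes a point from world to camera coordinates). Camera axes: x right, y down, z forward; pixel columns grow to the right and rows downward; lengths in m; the calibration is good to about 2 mm. A picture is of the moment at which its call begins.
- manip.sign_off(): hands the job in; it is judged then, once.
Trained networks look in the newest picture that a camera, given by its name, has taken for a name from the list of things; names that differ only in an ending like _2 or _b are one class to them, and where a whole thing is asked for, a point or a joint stands for the part that bears it (a point fixed in the world has none). Each returns a list of dicts, best first, with "score" (0 to 1); they miss things now and then, are a little off and sometimes report something else, mostly with a low value. They report only what shows in the picture. A call takes as long as a camera call.
- manip.spot_in(camera, query): "point" ([x, y, z] in m, in world coordinates, good to about 4 mm: the middle of the surface that is visible of it).
- manip.place_of(camera, query): "point" ([x, y, z] in m, in world coordinates, good to about 4 mm: a listed point, or the origin of a listed thing).
The state is a dict: "clock": time; "qpos": joint angles; "qd": joint speeds; "effort": joint torques, N m; "position": TCP position; "ee_rot": TCP orientation; "contact_force": force on the tool from outside, world axes, zero at the start; "moment": the same for the moment, N m; "width": finger opening in m; "gripper_force": force on a finger pad.
Only numpy, scipy, OpenCV 4.12 (cv2) and the standard library are available. Lean on these libraries where they do the work, as an engineer would, in place of code of your own. Each camera call takes 0.05 s, during which the arm holds its last target. There are 200 camera calls.

## Working session

There is one attempt and no reset: what is moved stays moved. The work goes in short steps, Python scripts to look and compute and a tool call to move; the robot and the scene stay as the last step left them, time stands still between calls to the robot, and variables do not carry over. Pictures are saved under pics/ and viewed, at most 10 in all, crops included, and the job is handed in when it is done.

Besides the shell and the picture viewer there is one more tool, called after ">>>" by a JSON object that holds its "api" and its "payload", one argument or row to a line. carry_out: Moves the arm, as the interface text tells. Shifts and turns lie within -1 to 1; 1 stands for 400 mm of shift or 30 degrees of turn. Its arguments: {"type":"object","properties":{"delta_pos":{"type":"array","items":{"type":"array","items":{"type":"number","minimum":-1,"maximum":1}}},"turn":{"type":"array","items":{"type":"array","items":{"type":"number","minimum":-1,"maximum":1}}},"claw":{"type":"array","items":{"type":"number"}},"force":{"type":"number"}},"required":["delta_pos","turn","claw"]}

```bash
mkdir -p pics; python3 - <<'E'
from rig import manip
import cv2,numpy as np
s=manip.get_state();print({k:np.round(s[k],3).tolist() for k in('clock','position','ee_rot','width','contact_force')})
for c in('top','side'):
    im=manip.get_image(c);cv2.imwrite(f'pics/{c}0.png',im['image'][:,:,::-1]);np.savez(f'{c}0.npz',**im)
    for q in('console','stroke_mid','start_top','trim_mid','tin_mid','punch_mid','bottle'):
        for r in manip.place_of(c,q)[:1]:print(c,q,np.round(r['point'],4),round(r['score'],2))
E
```

```text
{'clock': 0.0, 'position': [0.231, -0.526, 0.23], 'ee_rot': [-0.001, 0.979, 0.205, -0.0], 'width': 0.086, 'contact_force': [0.155, 0.173, -0.683]}
top console [ 0.5796 -0.0932  0.0025] 0.67
top stroke_mid [ 0.5421 -0.1771  0.0836] 0.58
top start_top [ 0.5084 -0.0055  0.084 ] 0.67
top trim_mid [ 0.6014 -0.113   0.0724] 0.62
top tin_mid [0.6308 0.0278 0.0713] 0.9
top punch_mid [ 0.5443 -0.1763  0.0813] 0.61
top bottle [ 0.3249 -0.4222  0.0027] 0.69
side console [ 0.5744 -0.0953  0.002 ] 0.74
side stroke_mid [ 0.5406 -0.1784  0.082 ] 0.46
side start_top [ 5.111e-01 -4.000e-04  8.090e-02] 0.65
side trim_mid [ 0.6006 -0.115   0.0693] 0.4
side tin_mid [0.6256 0.0234 0.073 ] 0.66
side punch_mid [ 0.6578 -0.1319  0.0649] 0.64
side bottle [ 0.3242 -0.421   0.0035] 0.78
```

View pics/top0.png

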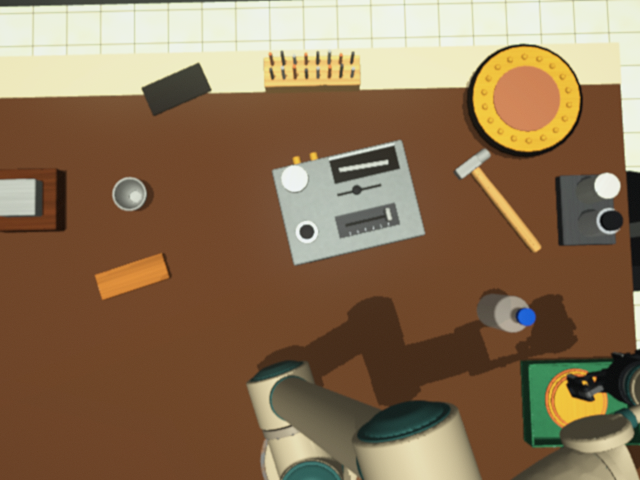

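View pics/side0.png

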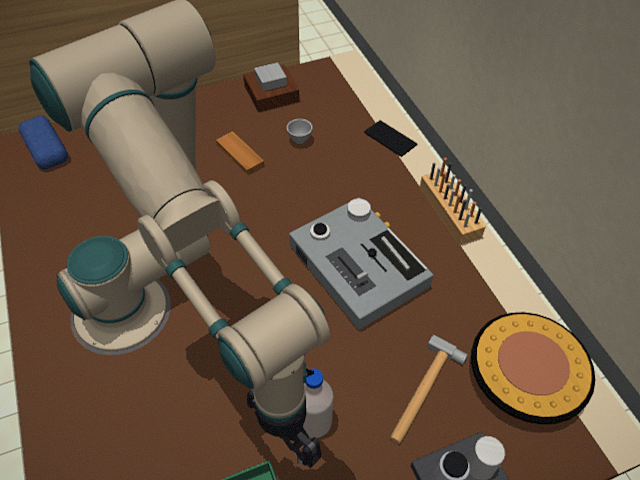

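The top view shows the console at about (347,203), with the lever at its right end (390,213), the start button at (306,232), the trim knob at (357,190) and the tin at (294,178). The networks agree, except that the top camera's punch report is really the lever. Next I'll fit the console pose from depth.

```bash
cat > h.py <<'E'
import numpy as np,cv2
from scipy.spatial.transform import Rotation as R
def cloud(im):
    z=im['z_map'];v,u=np.mgrid[:480,:640]
    P=np.stack([(u-im['cx'])/im['fx']*z,(v-im['cy'])/im['fy']*z,z],-1)
    T=np.linalg.inv(im['world_to_cam']);return P@T[:3,:3].T+T[:3,3]
E
python3 - <<'E'
from h import *
for c in('top','side'):
    im=dict(np.load(c+'0.npz'));W=cloud(im)
    m=(abs(W[...,2]-.06)<.006)&(abs(W[...,0]-.577)<.22)&(abs(W[...,1]+.094)<.22)
    n,l,st,_=cv2.connectedComponentsWithStats(m.astype(np.uint8));k=1+st[1:,4].argmax()
    (cx,cy),sz,a=cv2.minAreaRect((W[l==k][:,:2]*1000).astype(np.float32));print(c,cx,cy,sz,a,np.median(W[l==k][:,2]))
    a=np.radians(a if a<45 else a-90);M=np.array([[np.cos(a),-np.sin(a)],[np.sin(a),np.cos(a)]])
    L=(W[...,:2]-[cx/1000,cy/1000])@M
    for nm,p,r,h in(('lever',(-.05,-.075),.035,.085),('btn',(-.045,.105),.03,.07)):
        s=(np.hypot(*(np.moveaxis(L,-1,0)-np.array(p)[:,None,None]))<r)&(W[...,2]>h)
        print(nm,s.sum(),'local',L[s].min(0),L[s].max(0),L[s].mean(0),'z',np.percentile(W[s][:,2],[5,50,95]),'world',(M@np.array(p)+[cx/1000,cy/1000]))
E
```

```text
top 575.2931518554688 -93.701904296875 (220.3297119140625, 300.3018798828125) 12.030658721923828 0.06026770302440787
lever 69 local [-0.06406867 -0.08005049] [-0.03722269 -0.06959902] [-0.05076851 -0.07389431] z [0.08729178 0.09755944 0.10281043] world [ 0.54202397 -0.17747637]
btn 340 local [-0.06959475  0.08086506] [-0.02124074  0.12925523] [-0.04570807  0.10482822] z [0.07069434 0.0784537  0.08481147] world [ 5.09395841e-01 -3.87680310e-04]
side 575.277587890625 -96.09138488769531 (222.79058837890625, 303.9718017578125) 12.113696098327637 0.05930446709663295
lever 73 local [-0.06481848 -0.08175329] [-0.03461582 -0.06819901] [-0.051061  -0.0758541] z [0.08682596 0.09555949 0.09981   ] world [ 0.54212985 -0.17991398]
btn 207 local [-0.07072997  0.07895619] [-0.02101213  0.1290488 ] [-0.04724393  0.10141538] z [0.0707112  0.07811107 0.08443058] world [ 0.50924511 -0.00287276]
```

The top and side fits agree: centre about (0.575, -0.0945), yaw 12°. I'll raise the arm clear of the bottle, shut the fingers, line the tool up with the console and go halfway.

>>> {"api": "carry_out", "payload": {
  "delta_pos": [
    [0,0,-0.125],
    [0,0,-0.225],
    [0.13,-0.05,-0.225],
    [0.25,-0.1,-0.225],
    [0.37,-0.15,-0.225],
    [0.52,-0.194,-0.225],
    [0.52,-0.194,-0.225]
  ],
  "turn": [
    [0,0,0],
    [0,0,0],
    [0,0,0.2],
    [0,0,0.387],
    [0,0,0.387],
    [0,0,0.387],
    [0,0,0.387]
  ],
  "claw": [1,1,1,1,1,1,1],
  "force": 40
}}

```text
clock: 1.5
position: [0.3929, -0.3687, 0.3217]
ee_rot: [-0.0, 0.994, 0.107, 0.001]
contact_force: [0.1, 0.2, 0.2]
width: -0.0001
gripper_force: 0.0
```

```bash
cat >> h.py <<'E'
C=np.array([.5753,-.0945]);a=np.radians(12.05);M=np.array([[np.cos(a),-np.sin(a)],[np.sin(a),np.cos(a)]])
def tool(s):
    r=R.from_quat(np.roll(s['ee_rot'],-1)).as_matrix();p=s['position']
    L=(np.array(p[:2])-C)@M
    print('t',round(s['clock'],2),'console-frame mm',np.round(L*1000,1),'z',round(p[2]*1000,1),'yaw',round(np.degrees(np.arctan2(r[1,0],r[0,0])),2),'tilt',round(np.degrees(np.arccos(-r[2,2])),2),'F',np.round(M.T@s['contact_force'][:2],2),round(s['contact_force'][2],2),'w',s['width'])
def lever(im):
    W=cloud(im);L=(W[...,:2]-C)@M
    return L,W
E
python3 -c "
from h import *;from rig import manip;tool(manip.get_state())"
```

```text
t 1.5 console-frame mm [-235.6 -230. ] z 321.7 yaw 12.29 tilt 0.12 F [0.18 0.16] 0.2 w -0.0001031403918608417
```

>>> {"api": "carry_out", "payload": {
  "delta_pos": [
    [0.11,-0.066,0],
    [0.22,-0.132,0],
    [0.33,-0.2,0],
    [0.44,-0.266,0],
    [0.464,-0.28,0.1],
    [0.464,-0.28,0.22],
    [0.464,-0.28,0.34],
    [0.464,-0.28,0.46],
    [0.464,-0.28,0.5],
    [0.464,-0.28,0.5]
  ],
  "turn": [
    [0,0,0],
    [0,0,0],
    [0,0,0],
    [0,0,0],
    [0,0,0],
    [0,0,0],
    [0,0,0],
    [0,0,0],
    [0,0,0],
    [0,0,0]
  ],
  "claw": [1,1,1,1,1,1,1,1,1,1]
}}

```text
clock: 2.5
position: [0.5463, -0.2222, 0.1179]
ee_rot: [-0.002, 0.994, 0.105, -0.003]
contact_force: [-0.6, -0.0, -0.0]
width: -0.0003
gripper_force: 0.0
```

```bash
python3 - <<'E'
from h import *;from rig import manip;tool(manip.get_state())
ims=[]
for c in('top','side'):
    im=manip.get_image(c);np.savez(c+'1.npz',**im)
    p=im['world_to_cam']@np.array([.542,-.178,.09,1]);u=int(p[0]/p[2]*im['fx']+im['cx']);v=int(p[1]/p[2]*im['fy']+im['cy'])
    ims.append(cv2.resize(im['image'][v-50:v+50,u-50:u+50,::-1],(400,400)))
cv2.imwrite('pics/c1.png',np.hstack(ims))
E
```

```text
t 2.5 console-frame mm [ -55.  -118.8] z 117.9 yaw 12.11 tilt 0.42 F [-0.63  0.11] -0.01 w -0.0002616918769838261
```

View pics/c1.png

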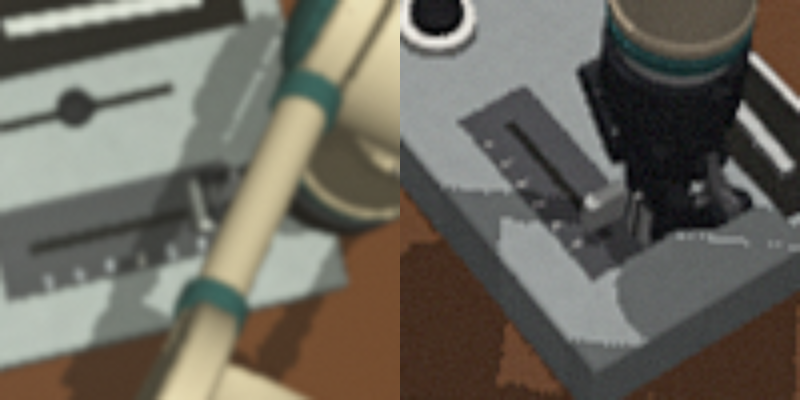

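In the side crop (right half) the lever stands at about (605,205), with the shut fingers just behind it and above the free deck. I'll go down to blade height.

>>> {"api": "carry_out", "payload": {
  "delta_pos": [
    [0,0,0.05],
    [0,0,0.1],
    [0,0,0.1],
    [0,0,0.1]
  ],
  "turn": [
    [0,0,0],
    [0,0,0],
    [0,0,0],
    [0,0,0]
  ],
  "claw": [1,1,1,1]
}}

```text
clock: 3.0
position: [0.5495, -0.2241, 0.0831]
ee_rot: [0.001, 0.994, 0.105, 0.001]
contact_force: [-0.1, 0.8, 0.3]
width: 0.0002
gripper_force: 0.0
```

```bash
cat >> h.py <<'E'
def look(manip,y0):
    im=manip.get_image('side');L,W=lever(im)
    s=(abs(L[...,0]+.05)<.016)&(abs(L[...,1]-y0)<.03)&(W[...,2]>.09)&(W[...,2]<.104)
    # blade: pixels light (steel), not black fingers
    g=im['image'].mean(-1);s&=(g>70)
    print('blade px',s.sum(),'y mm',np.round(np.percentile(L[s][:,1]*1000,[5,50,95]),1) if s.any() else None)
    for r in manip.place_of('side','stroke_mid')[:1]:print('net',np.round((np.array(r['point'][:2])-C)@M*1000,1),round(r['score'],2))
    return im
E
python3 -c "
from h import *;from rig import manip;tool(manip.get_state());look(manip,-.07)"
```

```text
t 3.0 console-frame mm [ -52.2 -121.3] z 83.1 yaw 12.09 tilt 0.17 F [0.07 0.81] 0.29 w 0.00015311762229184133
blade px 34 y mm [-81.7 -78.7 -72.2]
net [-48.2 -75.9] 0.48
```

>>> {"api": "carry_out", "payload": {
  "delta_pos": [
    [0,-0.015,0.005],
    [0,-0.03,0.01],
    [0,-0.045,0.01],
    [0,-0.055,0.01],
    [0,-0.055,0.01],
    [0,-0.055,0.01]
  ],
  "turn": [
    [0,0,0],
    [0,0,0],
    [0,0,0],
    [0,0,0],
    [0,0,0],
    [0,0,0]
  ],
  "claw": [1,1,1,1,1,1]
}}

```text
clock: 3.7
position: [0.544, -0.2018, 0.0774]
ee_rot: [0.0, 0.994, 0.106, 0.0]
contact_force: [-0.4, 0.2, -0.1]
width: 0.0001
gripper_force: 0.0
```

```bash
python3 -c "
from h import *;from rig import manip;tool(manip.get_state());look(manip,-.07)"
```

```text
t 3.7 console-frame mm [-53.  -98.4] z 77.4 yaw 12.12 tilt 0.03 F [-0.37  0.31] -0.07 w 8.958290639291138e-05
blade px 16 y mm [-80.8 -77.5 -72.9]
net [-49.9 -76.1] 0.61
```

>>> {"api": "carry_out", "payload": {
  "delta_pos": [
    [0.004,-0.0025,0],
    [0.006,-0.005,0],
    [0.006,-0.0075,0],
    [0.006,-0.01,0],
    [0.006,-0.0125,0],
    [0.006,-0.015,0],
    [0.006,-0.015,0]
  ],
  "turn": [
    [0,0,0],
    [0,0,0],
    [0,0,0],
    [0,0,0],
    [0,0,0],
    [0,0,0],
    [0,0,0]
  ],
  "claw": [1,1,1,1,1,1,1]
}}

```text
clock: 4.5
position: [0.5449, -0.1957, 0.0773]
ee_rot: [0.0, 0.994, 0.105, 0.0]
contact_force: [-0.7, 0.0, -1.0]
width: 0.0003
gripper_force: 0.4
```

```bash
python3 -c "
from h import *;from rig import manip;tool(manip.get_state());look(manip,-.07)"
```

```text
t 4.5 console-frame mm [-50.8 -92.6] z 77.3 yaw 12.11 tilt 0.03 F [-0.64  0.15] -0.99 w 0.00030856208419374645
blade px 19 y mm [-91.6 -77.7 -71.9]
net [-48.  -74.7] 0.53
```

>>> {"api": "carry_out", "payload": {
  "delta_pos": [
    [0,-0.0025,0],
    [0,-0.005,0],
    [0,-0.0075,0],
    [0,-0.01,0],
    [0,-0.01,0]
  ],
  "turn": [
    [0,0,0],
    [0,0,0],
    [0,0,0],
    [0,0,0],
    [0,0,0]
  ],
  "claw": [1,1,1,1,1]
}}

```text
clock: 5.1
position: [0.5442, -0.1921, 0.0773]
ee_rot: [0.001, 0.994, 0.105, 0.0]
contact_force: [0.1, -4.7, -0.6]
width: 0.0002
gripper_force: 2.3
```

```bash
python3 -c "
from h import *;from rig import manip;tool(manip.get_state());look(manip,-.07)"
```

```text
t 5.1 console-frame mm [-50.8 -89. ] z 77.3 yaw 12.11 tilt 0.07 F [-0.85 -4.67] -0.58 w 0.00018320588800386185
blade px 22 y mm [-95.9 -74.7 -67.6]
net [-47.4 -71.2] 0.4
```

Contact: 4.7 N with the TCP at y = -89, so touch is at about -91.5. The half-way points should then fall near -82.7, -65.2 and -47.7. First click:

>>> {"api": "carry_out", "payload": {
  "delta_pos": [
    [0,-0.0025,0],
    [0,-0.005,0],
    [0,-0.0075,0],
    [0,-0.01,0],
    [0,-0.0125,0],
    [0,-0.015,0],
    [0,-0.0175,0],
    [0,-0.0195,0],
    [0,-0.0195,0]
  ],
  "turn": [
    [0,0,0],
    [0,0,0],
    [0,0,0],
    [0,0,0],
    [0,0,0],
    [0,0,0],
    [0,0,0],
    [0,0,0],
    [0,0,0]
  ],
  "claw": [1,1,1,1,1,1,1,1,1]
}}

```text
clock: 6.1
position: [0.5424, -0.1837, 0.0773]
ee_rot: [-0.0, 0.994, 0.105, -0.0]
contact_force: [-0.2, -0.6, 0.4]
width: -0.0001
gripper_force: 0.0
```

```bash
python3 -c "
from h import *;from rig import manip;tool(manip.get_state());look(manip,-.06)"
```

```text
t 6.1 console-frame mm [-50.8 -80.4] z 77.3 yaw 12.1 tilt 0.01 F [-0.3  -0.53] 0.35 w -9.698747267901087e-05
blade px 25 y mm [-87.4 -61.3 -55.8]
net [-49.9 -59.1] 0.44
```

First notch reached: the lever is at y ≈ -58. Second click:

>>> {"api": "carry_out", "payload": {
  "delta_pos": [
    [0,-0.006,0],
    [0,-0.012,0],
    [0,-0.0155,0],
    [0,-0.019,0],
    [0,-0.0225,0],
    [0,-0.026,0],
    [0,-0.0295,0],
    [0,-0.033,0],
    [0,-0.0365,0],
    [0,-0.04,0],
    [0,-0.043,0],
    [0,-0.043,0]
  ],
  "turn": [
    [0,0,0],
    [0,0,0],
    [0,0,0],
    [0,0,0],
    [0,0,0],
    [0,0,0],
    [0,0,0],
    [0,0,0],
    [0,0,0],
    [0,0,0],
    [0,0,0],
    [0,0,0]
  ],
  "claw": [1,1,1,1,1,1,1,1,1,1,1,1]
}}

```text
clock: 7.4
position: [0.5387, -0.1665, 0.0773]
ee_rot: [-0.0, 0.994, 0.105, -0.0]
contact_force: [0.0, 0.3, -0.1]
width: -0.0003
gripper_force: 0.0
```

```bash
python3 -c "
from h import *;from rig import manip;tool(manip.get_state());look(manip,-.04)"
```

```text
t 7.4 console-frame mm [-50.9 -62.7] z 77.3 yaw 12.11 tilt 0.04 F [0.08 0.29] -0.07 w -0.0003013376832639935
blade px 25 y mm [-69.3 -43.5 -38. ]
net [-47.8 -40.8] 0.53
```

Second notch reached (y ≈ -41). Third click, 17.3 mm on to about -45.4:

>>> {"api": "carry_out", "payload": {
  "delta_pos": [
    [0,-0.006,0],
    [0,-0.012,0],
    [0,-0.0155,0],
    [0,-0.019,0],
    [0,-0.0225,0],
    [0,-0.026,0],
    [0,-0.0295,0],
    [0,-0.033,0],
    [0,-0.0365,0],
    [0,-0.04,0],
    [0,-0.043,0],
    [0,-0.043,0]
  ],
  "turn": [
    [0,0,0],
    [0,0,0],
    [0,0,0],
    [0,0,0],
    [0,0,0],
    [0,0,0],
    [0,0,0],
    [0,0,0],
    [0,0,0],
    [0,0,0],
    [0,0,0],
    [0,0,0]
  ],
  "claw": [1,1,1,1,1,1,1,1,1,1,1,1]
}}

```text
clock: 8.7
position: [0.5351, -0.1496, 0.0773]
ee_rot: [-0.0, 0.994, 0.105, -0.0]
contact_force: [-0.6, 0.0, -0.3]
width: 0.0003
gripper_force: 0.0
```

```bash
python3 -c "
from h import *;from rig import manip;tool(manip.get_state());look(manip,-.025)"
```

```text
t 8.7 console-frame mm [-50.8 -45.5] z 77.3 yaw 12.11 tilt 0.05 F [-0.6   0.17] -0.35 w 0.0002754695666430113
blade px 25 y mm [-53.2 -27.4 -19.9]
net [-47.  -22.2] 0.56
```

Third notch: the lever is at y ≈ -22.5 with no force on the tool. I'll back off, rise, move over the button and check.

>>> {"api": "carry_out", "payload": {
  "delta_pos": [
    [0,0.02,0],
    [0,0.03,0],
    [0,0.03,-0.07],
    [0,0.03,-0.15],
    [0,0.03,-0.15],
    [0.014,-0.07,-0.15],
    [0.014,-0.17,-0.15],
    [0.014,-0.27,-0.15],
    [0.014,-0.376,-0.15],
    [0.014,-0.376,-0.15],
    [0.014,-0.376,-0.15]
  ],
  "turn": [
    [0,0,0],
    [0,0,0],
    [0,0,0],
    [0,0,0],
    [0,0,0],
    [0,0,0],
    [0,0,0],
    [0,0,0],
    [0,0,0],
    [0,0,0],
    [0,0,0]
  ],
  "claw": [1,1,1,1,1,1,1,1,1,1,1]
}}

```text
clock: 9.9
position: [0.509, -0.0017, 0.137]
ee_rot: [0.0, 0.994, 0.106, -0.0]
contact_force: [0.7, 0.0, 0.6]
width: 0.0003
gripper_force: 0.0
```

```bash
python3 - <<'E'
from h import *;from rig import manip;tool(manip.get_state());im=look(manip,-.025)
cv2.imwrite('pics/c2.png',cv2.resize(im['image'][170:330,270:450,::-1],None,fx=3.5,fy=3.5))
W=cloud(im);m=(abs(W[...,2]-.06)<.006)&(abs(W[...,0]-.577)<.22)&(abs(W[...,1]+.094)<.22)
print(cv2.minAreaRect((W[m][:,:2]*1000).astype(np.float32)))
E
```

```text
t 9.9 console-frame mm [-45.4 104.6] z 137.0 yaw 12.21 tilt 0.03 F [ 0.67 -0.12] 0.62 w 0.0003039711756822865
blade px 51 y mm [-28.9 -25.1 -19.1]
net [-48.2 -23.7] 0.58
((574.9796142578125, -96.08128356933594), (223.01536560058594, 305.2302551269531), 12.162100791931152)
```

View pics/c2.png

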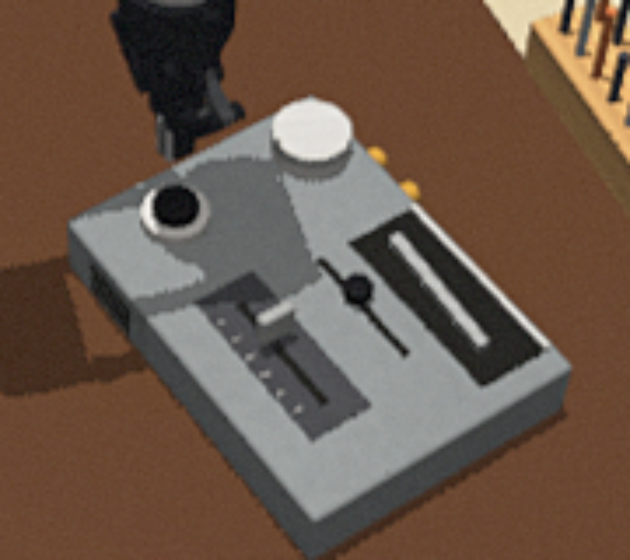

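The lever stands at the fourth of the six ticks counted from the parked end, at about (276,312) in the crop. That's the third notch. The console hasn't moved, and the fingers hang above the button at (177,207). I'll go down to just above the cap.

>>> {"api": "carry_out", "payload": {
  "delta_pos": [
    [0,0,0.05],
    [0,0,0.1],
    [0,0,0.1125],
    [0,0,0.12],
    [0,0,0.125],
    [0,0,0.13],
    [0,0,0.13]
  ],
  "turn": [
    [0,0,0],
    [0,0,0],
    [0,0,0],
    [0,0,0],
    [0,0,0],
    [0,0,0],
    [0,0,0]
  ],
  "claw": [1,1,1,1,1,1,1]
}}

```text
clock: 10.7
position: [0.5095, -0.0023, 0.0856]
ee_rot: [0.0, 0.994, 0.105, 0.0]
contact_force: [-0.0, -0.2, 0.0]
width: -0.0001
gripper_force: 0.0
```

>>> {"api": "carry_out", "payload": {
  "delta_pos": [
    [0,0,0.003],
    [0,0,0.006],
    [0,0,0.009],
    [0,0,0.012],
    [0,0,0.012]
  ],
  "turn": [
    [0,0,0],
    [0,0,0],
    [0,0,0],
    [0,0,0],
    [0,0,0]
  ],
  "claw": [1,1,1,1,1]
}}

```text
clock: 11.2
position: [0.5093, -0.0021, 0.0806]
ee_rot: [0.0, 0.994, 0.105, 0.0]
contact_force: [-0.2, 0.2, 3.1]
width: -0.0001
gripper_force: 1.0
```

>>> {"api": "carry_out", "payload": {
  "delta_pos": [
    [0,0,0.003],
    [0,0,0.006],
    [0,0,0.008],
    [0,0,0.01],
    [0,0,0.01],
    [0,0,0.01]
  ],
  "turn": [
    [0,0,0],
    [0,0,0],
    [0,0,0],
    [0,0,0],
    [0,0,0],
    [0,0,0]
  ],
  "claw": [1,1,1,1,1,1]
}}

```text
clock: 11.8
position: [0.5093, -0.0021, 0.0766]
ee_rot: [0.0, 0.994, 0.105, 0.0]
contact_force: [-1.5, 1.0, 3.8]
width: 0.0005
gripper_force: 2.0
```

Force is up to 3.8 N and there's no end stop yet, so I'll press on.

>>> {"api": "carry_out", "payload": {
  "delta_pos": [
    [0,0,0.003],
    [0,0,0.006],
    [0,0,0.008],
    [0,0,0.008],
    [0,0,0.008]
  ],
  "turn": [
    [0,0,0],
    [0,0,0],
    [0,0,0],
    [0,0,0],
    [0,0,0]
  ],
  "claw": [1,1,1,1,1]
}}

```text
clock: 12.3
position: [0.5094, -0.0021, 0.0757]
ee_rot: [0.0, 0.994, 0.105, 0.001]
contact_force: [-4.7, 1.2, 20.8]
width: -0.0
gripper_force: 10.4
```

Hard stop at z = 75.7 (21 N). I'll release, rise and check both controls, including whether the stop was the cap bottoming or the housing rim.

>>> {"api": "carry_out", "payload": {
  "delta_pos": [
    [0,0,-0.01],
    [0,0,-0.04],
    [0,0,-0.12],
    [0,0,-0.24],
    [0,0,-0.3],
    [0,0,-0.3],
    [0,0,-0.3]
  ],
  "turn": [
    [0,0,0],
    [0,0,0],
    [0,0,0],
    [0,0,0],
    [0,0,0],
    [0,0,0],
    [0,0,0]
  ],
  "claw": [1,1,1,1,1,1,1]
}}

```text
clock: 13.0
position: [0.5089, -0.0022, 0.1932]
ee_rot: [0.0, 0.994, 0.105, -0.0]
contact_force: [-0.3, 0.6, 0.1]
width: -0.0
gripper_force: 0.0
```

```bash
python3 - <<'E'
from h import *;from rig import manip;tool(manip.get_state());im=look(manip,-.025)
for nm,i in(('before side',dict(np.load('side0.npz'))),('before top',dict(np.load('top0.npz'))),('now',im)):
    L,W=lever(i);r=np.hypot(L[...,0]+.045,L[...,1]-.105)
    for lo,hi in((0,.013),(.018,.022),(.03,.04)):
        s=(r>=lo)&(r<hi)&(W[...,2]<.1);print(nm,lo,hi,np.round(np.percentile(W[s][:,2]*1000,[10,50,90]),1))
W=cloud(im);m=(abs(W[...,2]-.06)<.006)&(abs(W[...,0]-.577)<.22)&(abs(W[...,1]+.094)<.22)
print(cv2.minAreaRect((W[m][:,:2]*1000).astype(np.float32)))
cv2.imwrite('pics/c3.png',cv2.resize(im['image'][170:330,270:450,::-1],None,fx=3.5,fy=3.5))
E
```

```text
t 13.0 console-frame mm [-45.7 104.2] z 193.2 yaw 12.1 tilt 0.02 F [-0.22  0.62] 0.13 w -3.5446302025663105e-05
blade px 51 y mm [-29.3 -24.7 -18.7]
net [-49.9 -24.3] 0.5
before side 0 0.013 [77.9 81.  83.6]
before side 0.018 0.022 [66.9 72.2 80.7]
before side 0.03 0.04 [56.  59.2 62.6]
before top 0 0.013 [80.  82.6 85.3]
before top 0.018 0.022 [68.6 71.9 75.8]
before top 0.03 0.04 [57.2 60.2 63.4]
now 0 0.013 [76.3 80.6 84.5]
now 0.018 0.022 [67.9 72.3 77.4]
now 0.03 0.04 [56.1 59.4 62.7]
((575.1929931640625, -96.02911376953125), (223.9043426513672, 302.98028564453125), 11.876006126403809)
```

View pics/c3.png

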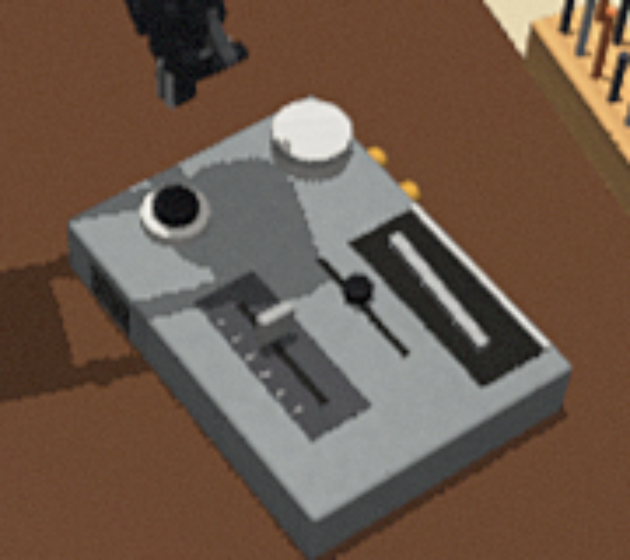

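The cap top is at about 82 mm and the rim at 72, so the stop at 75.7 mm was the cap at its full 6 mm, and it's up again. The picture shows the lever still in the third notch (276,312), the knob, tin and punch in place, and the arm clear, so I'm handing in.

```bash
python3 -c "
from rig import manip;print(manip.sign_off())"
```

```text
the job is handed in; nothing more can be done
None
```

The job is handed in at about 13 s of the allowed 54: the stroke lever is in the third notch and the start button was pressed to its stop and is up again, with the console, knob, tin and punch unmoved in the last picture; no verdict came back.

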